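# Load round stock into the boring sled, clamp it and feed it home

### The arm

A 7-joint arm with a two-finger parallel gripper is mounted at the origin on the work surface. World frame = base frame: x ahead of the robot, y to its left, z up, the work surface at z = 0. Lengths are in m, angles in rad, forces in N, time in s.
With the tool pointing down it reaches from about 0.35 to 0.9 m from the base axis. Payload 19.9 kg.
Tool frame: the origin (TCP) lies on the centre line of the jaws, within the pads' length; the fingertips stand 22 mm ahead of it and the grasp point (between the pads) lies 3 mm ahead of it; z points along the fingers, y is the line along which they close (so a half turn about z gives the same grasp; the last joint's range is limited). The gripper opens to 94 mm and grips with 3 to 60 N. Pads are 16 mm wide; open, the fingers measure 119 mm over their backs; the gripper's body (75 mm by 177 mm) begins 78 mm behind the grasp point.
Start: joints at [1.29, 0.417, -0.01, 1.614, 0.005, 1.111, -0.053], TCP at [0.148, -0.607, 0.227] pointing down, gripper open.
Joint ranges: [-2.81, 2.81], [-0.39, 2.02], [-1.27, 1.25], [0.06, 2.57], [-1.19, 4.33], [0.19, 2], [-2.82, 2.82]. Speed limits (rad/s): [1.89, 1.89, 2.39, 2.39, 3.01, 3.01, 3.01].

### API

Orientations are given as a rotation vector (axis times angle).
In Python, from workcell import manip, imaging gives the robot as it stands. The module is installed in compiled form; this text tells all that it offers.
- The arm moves only by the shell command python3 -m creep 'ROWS'. ROWS is JSON, one flat list of numbers, 7 for each row, row after row: the gripper's target within -1 to 1 (fully open at 1, half-way at 0, shut at -1), then the shift along the tool's x, y, z in m, then the turn, a rotation vector about the tool's x, y, z in rad. A call has exactly 8 rows; each row shifts and turns the commanded pose from where the row before left it, along the tool's axes as they then stand; what a row does not reach is not made up. A row lasts 1/10 s, in which the tool goes at most 50 mm and 8.59 degrees, less where a joint would pass 70% of its speed; a pose out of reach is approached as far as the arm can. A call with a gripper value outside its range is refused whole. The fingers move at their own pace and stop on an object; the grip force is fixed at half the most. Time passes only in rows, so rows that do not move let the fingers close, or fill a call up. It gives the time, the measured TCP pose, the force, the opening and the grip force at its end, in the units of the state.
- manip.state(): the state, without advancing time (a new reading comes with each control period).
- imaging.capture(name): name is "scene" or "top" or "wrist"; returns (picture, depth): 420x560x3 uint8, red, green, blue; 420x560 float32, m along the optical axis (not along the pixel's ray), 0 where there is no reading.
- imaging.calibration(name): a dict with "fx", "fy", "cx", "cy" (pixels), "R" (3x3) and "t" (3): a world point X has camera coordinates R X + t. Camera axes: x right, y down, z forward; pixel columns grow to the right and rows downward; lengths in m; the calibration is good to about 2 mm. A picture is of the moment at which its call begins: read the wrist's pose just before it. calibration takes no time and is no camera call; for the wrist camera it gives the pose at the moment of the call.
- manip.hand_in(): hands the job in; it is judged then, once.
The state is a dict: "time": time; "qpos": joint angles; "dq": joint speeds; "joint_torque": joint torques, N m; "position": TCP position; "tcp_rot": TCP orientation; "contact_force": force on the tool from outside, world axes, zero at the start; "ft_torque": the same for the moment, N m; "finger_gap": finger opening in m; "grasp_force": force on a finger pad.
Only numpy, scipy, OpenCV 4.12 (cv2) and the standard library are available. Lean on these libraries where they do the work, as an engineer would, in place of code of your own. Each camera call takes 0.05 s, during which the arm holds its last target. There are 200 camera calls.

### The job

First draw the sled back along its rail to the loading stop (the end away from the boring head), then swing its hold-down bar fully up, and then move every ash rod from the stock rack into the V-grooves of the sled, one rod to a groove, any groove, lying right down in the groove between the sled's low end strips. When all rods lie in the sled, swing the hold-down bar right down over them, and only then push the sled along the rail fully home against the stop at the boring head. Leave the oval blank, the hammer and the bit box where they are.

Things in the scene. Friction and masses are not known exactly. Their poses are not given: they have to be found in the camera images.
- rod1: loose plain ash rod, round, 26 mm diameter, 150 mm long, about 56 g; origin at its centre, x along its length (either way round; it may have rolled about x). Starts lying in one of the four grooves of the stock rack; may be absent in this run (None)
- rod2: loose plain ash rod, round, 26 mm diameter, 150 mm long, about 56 g; origin at its centre, x along its length (either way round; it may have rolled about x). Starts lying in one of the four grooves of the stock rack; may be absent in this run (None)
- rod3: loose plain ash rod, round, 26 mm diameter, 150 mm long, about 56 g; origin at its centre, x along its length (either way round; it may have rolled about x). Starts lying in one of the four grooves of the stock rack; may be absent in this run (None)
- rod4: loose plain ash rod, round, 26 mm diameter, 150 mm long, about 56 g; origin at its centre, x along its length (either way round; it may have rolled about x). Starts lying in one of the four grooves of the stock rack; may be absent in this run (None)
- rack: fixed plywood stock rack 200 (x) x 270 (y) mm; origin under its centre, on the bench. V-grooves along x at y = -82.5, -27.5, 27.5, 82.5 mm, cut in two 22 mm toothed boards at x = -50 and +50 mm, tips 61.5 mm high; end strips 46 mm high at x = -94.5 and +94.5 mm (15 mm clear of each rod end). Open at the middle down to the 12 mm base: fingers can straddle a rod. Rod in a groove: axis at z = 52.4 mm
- sled_origin (a point): centre of the underside of the sled's 12 mm aluminium plate (200 x 310 mm), 30 mm above the bench. Moves with the sled: +y along the rail to the boring stop, +x to the boring head and hinge side, z up. On it four V-grooves along x with end strips, measured just as the rack's (y = -82.5, -27.5, 27.5, 82.5 mm, tips 61.5 mm, strips 46 mm; seated rod's axis z = 52.4 mm); a rod let go near one rolls in
- rail: fixed grey rail base, 170 x 520 mm, along its y, origin under its centre, with dark stops at both ends (to 34 mm high). Far side, +y half: fixed green boring head, x = 108 mm (drill tips) to 280 mm, y = -45 to 205 mm, up to 215 mm above the bench. The sled rides 30 mm above the bench; its origin is at y = -80 mm at the loading stop, +80 mm at the boring stop
- sled_post (a point): grip point on the sled's upright steel post, 22 mm diameter, whose top is 20 mm above this point and whose foot (plate) is 63 mm below it; at x = -120, y = 0, z = 75 mm in the sled_origin frame; take it from above to move the sled
- sled (a joint): position of the sled along its straight rail, 0 at the loading stop, 0.160 m hard against the boring stop; starts somewhere between; sliding friction about 3 N, stays where it is left
- bar_handle (a point): middle of the hold-down bar's handle: round, 14 mm diameter, 84 mm long, along the sled's y, on two stems 35 mm either side of the middle. Bar down: x = -30, y = 0, z = 110 mm in the sled_origin frame; moves on an arc of radius 115 mm about bar_hinge. Pinched from above, fingers closing along the sled's x, it can be swung with the gripper kept upright: the handle turns between the pads
- bar_hinge (a point): middle of the hinge axis of the hold-down bar, at x = 80, y = 0, z = 76 mm in the sled_origin frame; the axis is the sled's y
- bar (a joint): angle of the hold-down bar, rad: 0 = right down, its 28 x 270 x 18 mm cross bar lying across the rods' middles with 1.6 mm to spare; grows as it swings up to the far side; 1.75 = stop, just past upright. The line hinge to handle is angle + 0.30 rad above the sled's -x. Stiff (0.5 N m friction): stays where left. Above 1.4 rad it is clear of loading
- shell: flat oval plywood pulley-block blank, 75 x 160 x 32 mm, loose bystander; origin under its centre
- mallet: small wooden-handled hammer, 260 mm long, lying on the bench, loose bystander
- bitbox: grey drill-bit box with clear lid, 90 x 130 x 51 mm, loose bystander; origin under its centre
Mind the look-alikes: they are no part of the job. Leave any grey look-alike of the rod3 alone.

How it is judged:
By the outcome, as a careful person would: the job done as asked, in the order asked, and still so for the second after the job is handed in, with the robot touching nothing.
Of rod1, rod2, rod3, rod4 only 3 to 4 are there at a start; the rules pass over those that are not, and their reading is None.
At some moment in a run one of rod1, rod2, rod3, rod4 may be knocked a few centimetres aside while the robot is not near it.
Once in a run the grip may slacken for a moment while it holds something.
It also fails if it takes over 208 s, if anything falls off the work surface, if the arm or the gripper's body presses on something with over 40 N, if the wrist force passes 120 N, or if a joint passes its speed limit or range.

## Working session

There is one attempt and no reset: what is moved stays moved. The work goes in short steps, Python scripts to look and compute and a shell command to move; the robot and the scene stay as the last step left them, time stands still between calls to the robot, and variables do not carry over. Pictures are saved under pics/ and viewed, at most 14 in all, crops included, and the job is handed in when it is done.

```bash
mkdir -p pics; cat > h.py <<'E'
import numpy as np, cv2
from workcell import manip, imaging
def snap(n,f):
    c=imaging.calibration(n); p,d=imaging.capture(n)
    cv2.imwrite(f'pics/{f}.png',p[:,:,::-1]); np.savez(f'pics/{f}.npz',p=p,d=d,R=c['R'],t=c['t'],k=[c['fx'],c['fy'],c['cx'],c['cy']])
def load(f):
    z=np.load(f'pics/{f}.npz'); return z
def ray(z,u,v):
    fx,fy,cx,cy=z['k']; d=z['R'].T@np.array([(u-cx)/fx,(v-cy)/fy,1]); return -z['R'].T@z['t'],d
def onplane(z,u,v,h):
    o,d=ray(z,u,v); return o+d*(h-o[2])/d[2]
def cloud(z):
    fx,fy,cx,cy=z['k']; d=z['d']; v,u=np.mgrid[:d.shape[0],:d.shape[1]]
    X=np.stack([(u-cx)/fx*d,(v-cy)/fy*d,d],-1); return (X-z['t'])@z['R']
E
python3 - <<'E'
from h import *
s=manip.state(); print({k:np.round(v,3).tolist() for k,v in s.items()})
snap('top','top0'); snap('scene','sc0')
a=cv2.imread('pics/top0.png'); 
E
```

```text
{'time': 0.0, 'qpos': [1.29, 0.418, -0.01, 1.614, 0.005, 1.111, -0.053], 'dq': [0.0, -0.0, -0.001, 0.001, 0.001, -0.002, 0.0], 'joint_torque': [0.0, -85.126, 0.638, -42.599, -0.049, 0.019, 0.0], 'position': [0.148, -0.607, 0.227], 'tcp_rot': [-3.118, -0.376, 0.0], 'contact_force': [0.302, -0.069, -0.688], 'ft_torque': [-0.012, 0.018, 0.022], 'grasp_force': 0.0, 'finger_gap': 0.094}
```

View pics/top0.png

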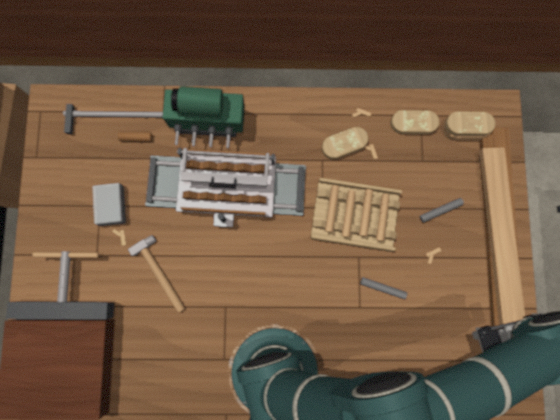

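View pics/sc0.png

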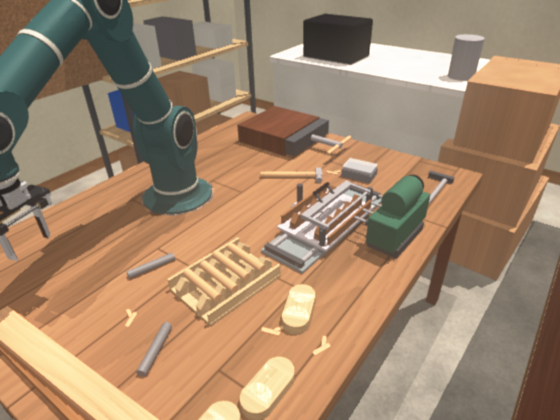

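The top view has the rail and sled around (225,185), the rack at (357,215) with the ash rods, and grey rods on the bench at (442,210) and (383,289), which are the look-alikes. I'll enlarge the working area to check this.

```bash
python3 - <<'E'
from h import *
z=load('top0'); p=z['p'][:,:,::-1]
cv2.imwrite('pics/crop0.png',cv2.resize(p[130:260,140:410],None,fx=2.95,fy=2.95,interpolation=cv2.INTER_CUBIC))
C=cloud(z)
def show(m,n):
    P=C[m]; print(n,len(P),P.mean(0).round(3),P.min(0).round(3),P.max(0).round(3))
print(C[100,60],C[365,120],C[210,442])
X,Y,Z=C[...,0],C[...,1],C[...,2]
v,u=np.mgrid[:420,:560]
# rack outline: points above 8 mm in region
for n,b,lo,hi in [('rack',(310,405,175,255),.03,.09),('rail+sled',(140,310,145,235),.006,.2),('plate',(170,280,145,215),.035,.06),('handle/top',(150,290,140,235),.12,.25),('post',(205,245,205,235),.08,.2)]:
    m=(u>b[0])&(u<b[1])&(v>b[2])&(v<b[3])&(Z>lo)&(Z<hi); m=cv2.morphologyEx(m.astype(np.uint8),cv2.MORPH_OPEN,np.ones((2,2)))>0; show(m,n)
    r=cv2.minAreaRect(np.float32(C[m][:,:2]*1000)); print('  ',r)
E
```

```text
[0.88937679 0.73986431 0.0036497 ] [0.01827944 0.4849809  0.00144106] [ 0.51353175 -0.54584043  0.02968096]
rack 2835 [ 0.495 -0.264  0.06 ] [ 0.263 -0.425 -0.009] [0.613 0.003 1.597]
   ((422.66571044921875, -210.9913330078125), (390.45068359375, 364.843505859375), 83.57740783691406)
rail+sled 9305 [0.585 0.157 0.059] [ 0.263 -0.102 -0.011] [0.727 0.427 1.597]
   ((555.9732055664062, 170.7360076904297), (534.0234375, 411.83270263671875), 67.38946533203125)
plate 2663 [0.582 0.151 0.051] [ 0.263 -0.    -0.004] [0.692 0.323 1.597]
   ((477.6490783691406, 162.25326538085938), (321.8642883300781, 425.7109375), 89.43855285644531)
handle/top 198 [0.554 0.16  0.125] [0.465 0.12  0.036] [0.593 0.21  0.157]
   ((538.5048217773438, 149.45709228515625), (130.3896026611328, 88.44593811035156), 18.46696662902832)
post 52 [0.472 0.164 0.109] [0.465 0.157 0.056] [0.481 0.173 0.13 ]
   ((473.0458984375, 164.813232421875), (16.16652488708496, 16.153154373168945), 0.2350102961063385)
```

View pics/crop0.png

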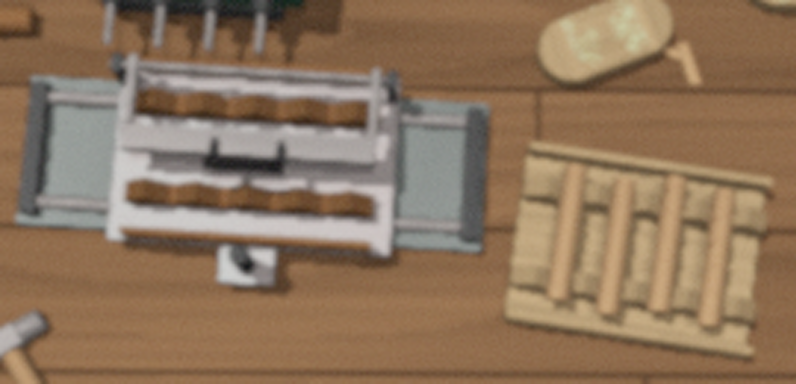

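The crop shows four ash rods in the rack at crop (567,230), (617,245), (667,245) and (717,258). The sled grooves are empty, the bar is partly up or down with its handle at (245,157), and the post top is at (240,255). The grey rods are outside the rack. Next I'll project these points.

```bash
python3 - <<'E'
from h import *
z=load('top0')
f=lambda u,v,h: onplane(z,140+u/2.95,130+v/2.95,h)[:2]
A=lambda L,h: np.array([f(u,v,h) for u,v in L])
def rep(n,P):
    r=cv2.minAreaRect(np.float32(P*1000)); print(n,P.mean(0).round(4),[np.linalg.norm(P[i]-P[(i+1)%len(P)]).round(3) for i in range(len(P))],r)
rep('rail',A([(32,78),(490,103),(483,250),(18,222)],.02))
rep('rack',A([(530,143),(774,180),(752,355),(505,318)],.046))
P=A([(108,238),(393,255)],.042); print('sled front edge',P, np.linalg.norm(P[0]-P[1]))
print('post',f(238,253,.125))
C=cloud(z);Z=C[...,2];v,u=np.mgrid[:420,:560]
m=(u>205)&(u<245)&(v>205)&(v<235)&(Z>.115)&(Z<.14);print('post depth',np.median(C[m],0),m.sum())
# handle dark
g=z['p'].max(-1); m=(g<60)&(u>205)&(u<242)&(v>176)&(v<192); 
print('handle px',u[m].mean(),v[m].mean(),m.sum(), np.percentile(C[m],[10,50,90],axis=0).round(3))
# rods by depth: z>.055 within rack, per rod ends
for a,b in [((575,170),(557,298)),((625,180),(610,312)),((675,178),(660,310)),((724,190),(709,325))]:
    P=A([a,b],.06); print('rod',P.mean(0).round(4),np.linalg.norm(P[0]-P[1]).round(3),np.arctan2(*(P[0]-P[1])[::-1]).round(3))
E
```

```text
rail [0.5933 0.1619] [np.float64(0.518), np.float64(0.168), np.float64(0.517), np.float64(0.165)] ((592.4179077148438, 161.9019012451172), (517.8718872070312, 168.34332275390625), 87.283935546875)
rack [ 0.4956 -0.2633] [np.float64(0.273), np.float64(0.196), np.float64(0.271), np.float64(0.197)] ((495.2844543457031, -263.81768798828125), (273.0464172363281, 196.72091674804688), 81.6378173828125)
sled front edge [[0.50326995 0.31930063]
 [0.48663027 0.00762895]] 0.31211554427817256
post [0.47570045 0.16776828]
post depth [0.47502929 0.16680019 0.12537535] 42
handle px 222.36263736263737 185.23076923076923 91 [[0.561 0.13  0.146]
 [0.566 0.16  0.15 ]
 [0.57  0.194 0.153]]
rod [ 0.5089 -0.1803] 0.143 -0.15
rod [ 0.4961 -0.2362] 0.146 -0.13
rod [ 0.4987 -0.2907] 0.147 -0.136
rod [ 0.4843 -0.3437] 0.15 -0.139
```

Four rods are present. Rail yaw is about -0.05 with the sled near mid-travel, rack yaw is about -0.14, and the measured sizes agree with those given. I'll move over the post with the jaw line along the rail.

```bash
cat >> h.py <<'E'
from scipy.spatial.transform import Rotation as Ro
def go(x,y,z,yaw,s=None):
    s=manip.state(); R=Ro.from_rotvec(s['tcp_rot']); 
    d=np.array([x,y,z])-s['position']; T=Ro.from_matrix([[np.cos(yaw),np.sin(yaw),0],[np.sin(yaw),-np.cos(yaw),0],[0,0,-1]])
    print('t',round(s['time'],2),'pos',s['position'].round(4),'F',np.round(s['contact_force'],1),'gap',round(s['finger_gap'],4),'grip',round(s['grasp_force'],1))
    print(' turn',(R.inv()*T).as_rotvec().round(3),'shift now',R.inv().apply(d).round(4),'shift after turn',T.inv().apply(d).round(4))
E
python3 -m creep '[1,0,0,0,0,0,0.145, 1,0,0,0,0,0,0.145, 1,0.0285,-0.0339,0,0,0,0, 1,0.0285,-0.0339,0,0,0,0, 1,0.0285,-0.0339,0,0,0,0, 1,0.0285,-0.0339,0,0,0,0, 1,0.0285,-0.0339,0,0,0,0, 1,0.0285,-0.0339,0,0,0,0]'
python3 -m creep '[1,0.0285,-0.0339,0,0,0,0, 1,0.0285,-0.0339,0,0,0,0, 1,0.0285,-0.0339,0,0,0,0, 1,0.0285,-0.0339,0,0,0,0, 1,0.0285,-0.0339,0,0,0,0, 1,0,0,0,0,0,0, 1,0,0,0,0,0,0, 1,0,0,0,0,0,0]'
python3 -c "
from h import *
snap('wrist','w0'); go(.475,.166,.227,-.05)"
```

```text
time: 0.9
position: [0.3303, -0.4109, 0.2273]
tcp_rot: [-3.14, 0.079, 0.001]
contact_force: [0.3, -0.0, -0.7]
finger_gap: 0.0942
grasp_force: 0.0
time: 1.7
position: [0.4796, -0.2512, 0.2272]
tcp_rot: [3.14, -0.081, -0.001]
contact_force: [-0.1, 0.0, 0.2]
finger_gap: 0.094
grasp_force: 0.0
t 1.75 pos [ 0.4795 -0.2514  0.2273] F [ 1.8 -1.   0.1] gap 0.0939 grip 0.0
 turn [ 0.     0.001 -0.002] shift now [-2.610e-02 -4.166e-01  3.000e-04] shift after turn [-2.530e-02 -4.167e-01  3.000e-04]
```

```bash
python3 -m creep '[1,-0.0026,-0.0417,0,0,0,0, 1,-0.0026,-0.0417,0,0,0,0, 1,-0.0026,-0.0417,0,0,0,0, 1,-0.0026,-0.0417,0,0,0,0, 1,-0.0026,-0.0417,0,0,0,0, 1,-0.0026,-0.0417,0,0,0,0, 1,-0.0026,-0.0417,0,0,0,0, 1,-0.0026,-0.0417,0,0,0,0]'
python3 -m creep '[1,-0.0026,-0.0417,0,0,0,0, 1,-0.0026,-0.0417,0,0,0,0, 1,0,0,0,0,0,0, 1,0,0,0.03,0,0,0, 1,0,0,0.03,0,0,0, 1,0,0,0.03,0,0,0, 1,0,0,0.029,0,0,0, 1,0,0,0,0,0,0]'
python3 -m creep '[-1,0,0,0,0,0,0, -1,0,0,0,0,0,0, -1,0,0,0,0,0,0, -1,0,0,0,0,0,0, -1,0,0,0,0,0,0, -1,0,0,0,0,0,0, -1,0,0,0,0,0,0, -1,0,0,0,0,0,0]'
```

```text
time: 2.55
position: [0.476, 0.0843, 0.2277]
tcp_rot: [3.14, -0.082, 0.001]
contact_force: [1.0, -0.6, 0.5]
finger_gap: 0.094
grasp_force: 0.0
time: 3.35
position: [0.4737, 0.1654, 0.1057]
tcp_rot: [3.139, -0.082, -0.008]
contact_force: [0.3, 0.3, -0.0]
finger_gap: 0.0939
grasp_force: 0.0
time: 4.15
position: [0.4752, 0.1674, 0.1085]
tcp_rot: [-3.141, 0.079, 0.0]
contact_force: [-0.2, -0.7, 0.4]
finger_gap: 0.0335
grasp_force: 0.0
```

```bash
python3 -m creep '[-1,0,0,0,0,0,0, -1,0,0,0,0,0,0, -1,0,0,0,0,0,0, -1,0,0.004,0,0,0,0, -1,0,0.01,0,0,0,0, -1,0,0.014,0,0,0,0, -1,0,0.014,0,0,0,0, -1,0,0.014,0,0,0,0]'
python3 -m creep '[-1,0,0.012,0,0,0,0, -1,0,0.006,0,0,0,0, -1,0,0.001,0,0,0,0, -1,0,0.001,0,0,0,0, -1,0,0.001,0,0,0,0, -1,0,0,0,0,0,0, -1,0,0,0,0,0,0, -1,0,0,0,0,0,0]'
```

```text
time: 4.95
position: [0.4721, 0.1105, 0.1084]
tcp_rot: [-3.14, 0.079, 0.0]
contact_force: [0.2, 3.3, -1.9]
finger_gap: 0.0216
grasp_force: 30.0
time: 5.75
position: [0.4712, 0.0918, 0.1084]
tcp_rot: [-3.139, 0.077, 0.0]
contact_force: [-1.5, 11.2, -2.8]
finger_gap: 0.0213
grasp_force: 30.0
```

```bash
python3 -m creep '[-1,0,0.001,0,0,0,0, -1,0,0.001,0,0,0,0, -1,0,0.001,0,0,0,0, -1,0,0.001,0,0,0,0, -1,0,0,0,0,0,0, -1,0,0,0,0,0,0, -1,0,0,0,0,0,0, -1,0,0,0,0,0,0]'
```

```text
time: 6.55
position: [0.4712, 0.0916, 0.1085]
tcp_rot: [-3.135, 0.072, -0.002]
contact_force: [0.9, 37.0, -12.9]
finger_gap: 0.0215
grasp_force: 30.0
```

```bash
python3 -m creep '[-1,0,-0.003,0,0,0,0, -1,0,-0.002,0,0,0,0, -1,0,0,0,0,0,0, 1,0,0,0,0,0,0, 1,0,0,0,0,0,0, 1,0,0,0,0,0,0, 1,0,0,0,0,0,0, 1,0,0,0,0,0,0]'
python3 -m creep '[1,0,0,0,0,0,0, 1,0,0,0,0,0,0, 1,0,0,-0.04,0,0,0, 1,0,0,-0.04,0,0,0, 1,0,0,-0.04,0,0,0, 1,0,0,-0.04,0,0,0, 1,0,0,0,0,0,0, 1,0,0,0,0,0,0]'
python3 - <<'E'
from h import *
print(manip.state()['qpos'].round(2)); go(.475,.0916,.227,-.05)
snap('top','top1'); snap('wrist','w1')
z=load('top1')
C=cloud(z);Z=C[...,2];v,u=np.mgrid[:420,:560]
a=z['p'][120:250,140:320,::-1]; b=load('w1')['p'][:,:,::-1]
cv2.imwrite('pics/c1.png',np.hstack([cv2.resize(a,(460,332)),cv2.resize(b,(332,249))[:,:] if 0 else cv2.copyMakeBorder(cv2.resize(b,(340,255)),0,77,0,0,0)]))
E
```

```text
time: 7.35
position: [0.4714, 0.0913, 0.1085]
tcp_rot: [3.141, -0.079, 0.0]
contact_force: [-0.0, -0.1, 0.1]
finger_gap: 0.0581
grasp_force: 0.0
time: 8.15
position: [0.4716, 0.0914, 0.2689]
tcp_rot: [3.141, -0.079, 0.002]
contact_force: [-0.4, 0.7, 0.2]
finger_gap: 0.0943
grasp_force: 0.0
[ 0.19  0.14 -0.49  1.9   0.07  1.12 -1.94]
t 8.15 pos [0.4716 0.0914 0.2689] F [-0.4  0.7  0.2] gap 0.0943 grip 0.0
 turn [ 0.    -0.001 -0.   ] shift now [ 0.0034 -0.0004  0.0419] shift after turn [ 0.0034 -0.0004  0.0419]
```

View pics/c1.png

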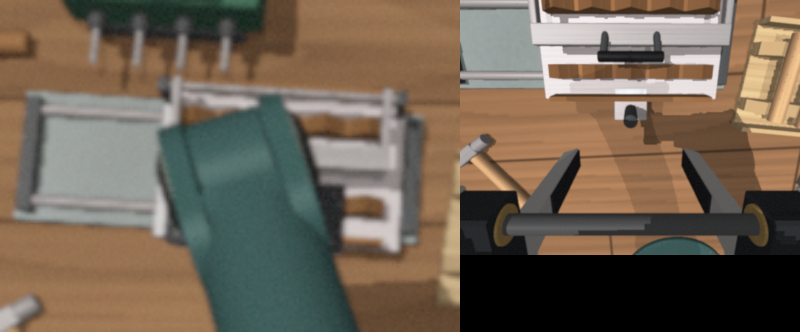

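The sled sits against the right-hand (loading) stop. In the wrist view the handle is at about (283,91) and the post at (280,190). I'll measure the handle there.

```bash
python3 - <<'E'
from h import *
z=load('w1');C=cloud(z);v,u=np.mgrid[:420,:560];g=z['p'].max(-1)
m=(g<75)&(u>220)&(u<345)&(v>78)&(v<106)
m=cv2.morphologyEx(m.astype(np.uint8),cv2.MORPH_OPEN,np.ones((5,5)))>0
P=C[m]; print(m.sum(),np.percentile(P,[5,50,95],axis=0).round(4),u[m].min(),u[m].max(),v[m].min(),v[m].max())
k=np.polyfit(P[:,1],P[:,0],1); print('slope',k)
print('axis on z=.14',onplane(z,u[m].mean(),v[m].mean(),.14))
m=(g<70)&(u>262)&(u<300)&(v>172)&(v<210);P=C[m]; print('post',np.percentile(P,[5,50,95],axis=0).round(4))
go(.5615,.0871,.268,-.05+np.pi/2); go(.5615,.0871,.268,-.05-np.pi/2)
E
```

```text
1990 [[0.5564 0.0508 0.1453]
 [0.563  0.0873 0.149 ]
 [0.5695 0.1239 0.1507]] 227 335 79 102
slope [0.06109311 0.55774984]
axis on z=.14 [0.56336815 0.08735079 0.14      ]
post [[0.4658 0.0836 0.0674]
 [0.479  0.0915 0.1229]
 [0.4831 0.1001 0.1262]]
t 8.25 pos [0.4709 0.0913 0.2675] F [-0.5 -1.2 -1. ] gap 0.094 grip 0.0
 turn [-1.000e-03  1.000e-03 -1.571e+00] shift now [ 0.0907 -0.0004 -0.0006] shift after turn [ 0.0003  0.0907 -0.0005]
t 8.25 pos [0.4709 0.0913 0.2675] F [-0.5 -1.2 -1. ] gap 0.094 grip 0.0
 turn [1.000e-03 1.000e-03 1.571e+00] shift now [ 0.0907 -0.0004 -0.0006] shift after turn [-0.0003 -0.0907 -0.0005]
```

```bash
python3 -m creep '[0,0,0,0,0,0,-0.1428, 0,0,0,0,0,0,-0.1428, 0,0,0,0,0,0,-0.1428, 0,0,0,0,0,0,-0.1428, 0,0,0,0,0,0,-0.1428, 0,0,0,0,0,0,-0.1428, 0,0,0,0,0,0,-0.1428, 0,0,0,0,0,0,-0.1428]'
python3 -m creep '[0,0,0,0,0,0,-0.1428, 0,0,0,0,0,0,-0.1428, 0,0,0,0,0,0,-0.1428, 0,0,0.03,0,0,0,0, 0,0,0.03,0,0,0,0, 0,0,0.031,0,0,0,0, 0,0,0,0,0,0,0, 0,0,0,0,0,0,0]'
python3 -c "
from h import *
go(.5625,.087,.148,-.05+np.pi/2)"
```

```text
time: 9.05
position: [0.4709, 0.0914, 0.2672]
tcp_rot: [-2.679, -1.639, 0.003]
contact_force: [-0.6, -0.6, -0.6]
finger_gap: 0.0468
grasp_force: 0.0
time: 9.85
position: [0.5618, 0.0871, 0.2668]
tcp_rot: [-2.274, -2.164, 0.003]
contact_force: [-0.4, 0.4, 0.1]
finger_gap: 0.0467
grasp_force: 0.0
t 9.85 pos [0.5618 0.0871 0.2668] F [-0.4  0.4  0.1] gap 0.0467 grip 0.0
 turn [-0.003 -0.001  0.   ] shift now [-1.000e-04  1.000e-03  1.188e-01] shift after turn [-0.      0.0007  0.1188]
```

```bash
python3 -m creep '[0,0,0.0007,0.03,0,0,0, 0,0,0,0.03,0,0,0, 0,0,0,0.03,0,0,0, 0,0,0,0.0288,0,0,0, -1,0,0,0,0,0,0, -1,0,0,0,0,0,0, -1,0,0,0,0,0,0, -1,0,0,0,0,0,0]'
python3 -m creep '[-1,0,0,0,0,0,0, -1,0,0,0,0,0,0, -1,0,0,0,0,0,0, -1,0,0,0,0,0,0, -1,0,0,0,0,0,0, -1,0,0,0,0,0,0, -1,0,0,0,0,0,0, -1,0,0,0,0,0,0]'
python3 -c "
from h import *
go(.5625,.087,.148,-.05+np.pi/2)
a=.30
for f in np.arange(.33,2.06,.1): print(round(f,2), np.round([-.115*np.cos(f)+.115*np.cos(.33), .115*np.sin(f)-.115*np.sin(.33)],4), end=' ')"
```

```text
time: 10.65
position: [0.5635, 0.087, 0.1511]
tcp_rot: [2.276, 2.164, 0.002]
contact_force: [-0.0, 0.9, 0.7]
finger_gap: 0.0184
grasp_force: 0.0
time: 11.45
position: [0.5627, 0.0869, 0.1496]
tcp_rot: [-2.276, -2.165, 0.001]
contact_force: [-5.9, 0.8, 2.5]
finger_gap: 0.0133
grasp_force: 30.0
t 11.45 pos [0.5627 0.0869 0.1496] F [-5.9  0.8  2.5] gap 0.0133 grip 30.0
 turn [-0.001  0.    -0.   ] shift now [ 0.     -0.0002  0.0016] shift after turn [ 0.     -0.0002  0.0016]
0.33 [0. 0.] 0.43 [0.0043 0.0107] 0.53 [0.0096 0.0209] 0.63 [0.0159 0.0305] 0.73 [0.0231 0.0394] 0.83 [0.0312 0.0476] 0.93 [0.04   0.0549] 1.03 [0.0496 0.0613] 1.13 [0.0597 0.0667] 1.23 [0.0704 0.0711] 1.33 [0.0814 0.0744] 1.43 [0.0927 0.0766] 1.53 [0.1041 0.0776] 1.63 [0.1156 0.0775] 1.73 [0.127  0.0763] 1.83 [0.1383 0.0739] 1.93 [0.1492 0.0704] 2.03 [0.1598 0.0658]
```

```bash
python3 -m creep '[-1,0,0.0043,-0.0107,0,0,0, -1,0,0.0053,-0.0102,0,0,0, -1,0,0.0063,-0.0096,0,0,0, -1,0,0.0072,-0.0089,0,0,0, -1,0,0.0081,-0.0082,0,0,0, -1,0,0.0088,-0.0073,0,0,0, -1,0,0.0096,-0.0064,0,0,0, -1,0,0,0,0,0,0]'
```

```text
time: 12.25
position: [0.6121, 0.0854, 0.2144]
tcp_rot: [-2.275, -2.165, 0.001]
contact_force: [-28.4, -0.8, 42.1]
finger_gap: 0.0133
grasp_force: 30.0
```

The chord shows the bar started fully down (handle angle 0.30), so my arc ran slightly inside the true one. I'll correct it by about 5 mm upward and carry on.

```bash
python3 -m creep '[-1,0,0.001,-0.0055,0,0,0, -1,0,0.0101,-0.0054,0,0,0, -1,0,0.0107,-0.0044,0,0,0, -1,0,0.0110,-0.0033,0,0,0, -1,0,0,0,0,0,0, -1,0,0,0,0,0,0, -1,0,0,0,0,0,0, -1,0,0,0,0,0,0]'
```

```text
time: 13.05
position: [0.6464, 0.0823, 0.2312]
tcp_rot: [2.276, 2.163, 0.003]
contact_force: [0.1, -1.5, 5.6]
finger_gap: 0.0133
grasp_force: 30.0
```

```bash
python3 -m creep '[-1,0,0.0113,-0.003,0,0,0, -1,0,0.0114,-0.0018,0,0,0, -1,0,0.0115,-0.0004,0,0,0, -1,0,0.0114,0.0012,0,0,0, -1,0,0.0113,0.0024,0,0,0, -1,0,0.0109,0.0035,0,0,0, -1,0,0,0,0,0,0, -1,0,0,0,0,0,0]'
```

```text
time: 13.85
position: [0.7143, 0.0786, 0.2286]
tcp_rot: [2.276, 2.163, 0.003]
contact_force: [4.2, -2.1, -0.6]
finger_gap: 0.0135
grasp_force: 30.0
```

```bash
python3 -m creep '[-1,0,0.006,0.0025,0,0,0, -1,0,0.006,0.003,0,0,0, -1,0,0.002,0.001,0,0,0, -1,0,0.001,0.0005,0,0,0, -1,0,0,0,0,0,0, -1,0,0,0,0,0,0, -1,0,0,0,0,0,0, -1,0,0,0,0,0,0]'
```

```text
time: 14.65
position: [0.7255, 0.0798, 0.2224]
tcp_rot: [-2.272, -2.164, 0.006]
contact_force: [-32.5, -1.0, 27.0]
finger_gap: 0.0136
grasp_force: 30.0
```

```bash
python3 -m creep '[-1,0,-0.0025,-0.0025,0,0,0, -1,0,0,0,0,0,0, -0.45,0,0,0,0,0,0, -0.45,0,0,0,0,0,0, -0.45,0,0,0,0,0,0, -0.45,0,0,0,0,0,0, -0.45,0,0,-0.02,0,0,0, -0.45,0,0,-0.04,0,0,0]'
python3 -m creep '[-0.45,0,0,-0.04,0,0,0, 1,0,0,0,0,0,0, 1,-0.02,-0.035,0,0,0,0.143, 1,-0.02,-0.035,0,0,0,0.143, 1,-0.02,-0.035,0,0,0,0.143, 1,0,0,0,0,0,0.143, 1,0,0,0,0,0,0.143, 1,0,0,0,0,0,0]'
python3 -c "
from h import *
go(.51,-.18,.25,-.14)
print(manip.state()['qpos'].round(2))"
```

```text
time: 15.45
position: [0.7245, 0.0782, 0.281]
tcp_rot: [-2.274, -2.163, 0.006]
contact_force: [0.6, 0.2, 0.9]
finger_gap: 0.0257
grasp_force: 0.0
time: 16.25
position: [0.6116, 0.0401, 0.3233]
tcp_rot: [2.892, 1.227, 0.001]
contact_force: [-0.1, 0.5, 0.7]
finger_gap: 0.0783
grasp_force: 0.0
t 16.25 pos [0.6116 0.0401 0.3233] F [-0.1  0.5  0.7] gap 0.0783 grip 0.0
 turn [ 0.001 -0.     0.943] shift now [-0.2289  0.0798  0.0733] shift after turn [-0.0699  0.2321  0.0733]
[ 0.22  0.36 -0.45  1.51  0.16  1.31 -1.01]
```

```bash
python3 -m creep '[0,0,0,0,0,0,0.1347, 0,0,0,0,0,0,0.1347, 0,0,0,0,0,0,0.1347, 0,0,0,0,0,0,0.1347, 0,0,0,0,0,0,0.1347, 0,0,0,0,0,0,0.1347, 0,0,0,0,0,0,0.1347, 0,0,0,0,0,0,0]'
python3 -m creep '[0,-0.012,0.0388,0.0205,0,0,0, 0,-0.012,0.0388,0.0205,0,0,0, 0,-0.012,0.0388,0.0205,0,0,0, 0,-0.012,0.0388,0.0205,0,0,0, 0,-0.012,0.0388,0.0205,0,0,0, 0,-0.012,0.0388,0.0205,0,0,0, 0,0,0,0,0,0,0, 0,0,0,0,0,0,0]'
python3 -c "
from h import *
go(.508,-.181,.0554,-.14)
snap('wrist','w2');snap('top','top2')
b=load('w2')['p'][:,:,::-1]; a=load('top2')['p'][120:280,140:420,::-1]
cv2.imwrite('pics/c2.png',np.hstack([cv2.resize(a,(460,263)),cv2.resize(b,(340,263))]))"
```

```text
time: 17.05
position: [0.6118, 0.0404, 0.3228]
tcp_rot: [3.134, -0.213, -0.0]
contact_force: [-0.1, 0.7, 0.6]
finger_gap: 0.0471
grasp_force: 0.0
time: 17.85
position: [0.5083, -0.1809, 0.1998]
tcp_rot: [-3.134, 0.208, 0.001]
contact_force: [0.4, -0.2, 0.1]
finger_gap: 0.0474
grasp_force: 0.0
t 17.85 pos [ 0.5083 -0.1809  0.1998] F [ 0.4 -0.2  0.1] gap 0.0474 grip 0.0
 turn [-0.     0.001  0.007] shift now [-0.0002  0.0002  0.1444] shift after turn [-3.000e-04  1.000e-04  1.444e-01]
```

View pics/c2.png

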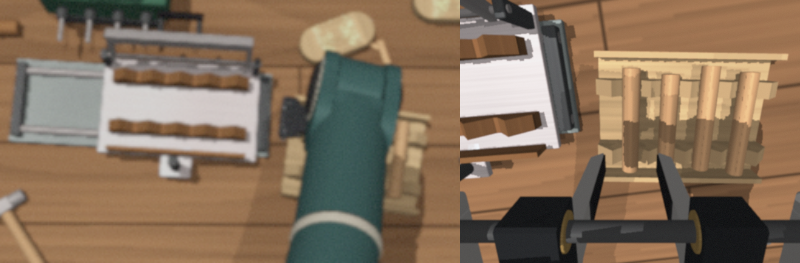

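The picture shows the bar fully up, the sled still at the loading stop, and four ash rods in the rack. The first rod, at wrist panel (631,120), is centred between the fingers. I'll measure all the rods from this view and take the first.

```bash
python3 -m creep '[0,0,0,0.04,0,0,0, 0,0,0,0.04,0,0,0, 0,0,0,0.04,0,0,0, 0,0,0,0.0244,0,0,0, -1,0,0,0,0,0,0, -1,0,0,0,0,0,0, -1,0,0,0,0,0,0, -1,0,0,0,0,0,0]'
python3 -c "
from h import *
C=cloud(load('w2')); c,s=np.cos(-.142),np.sin(-.142)
D=C[...,:2]-[.4955,-.2635]; lx=D@[c,s]; ly=D@[-s,c]
for g in (.0825,.0275,-.0275,-.0825):
    m=(abs(ly-g)<.016)&(abs(lx)<.1)&(C[...,2]>.058)&(C[...,2]<.075)&(abs(abs(lx)-.05)>.015)
    print(g,m.sum(),np.percentile(lx[m],[1,99]).round(3),np.median(ly[m]).round(4),np.median(C[m],0).round(4))
go(.508,-.181,.0554,-.14)"
python3 -m creep '[-1,0,0,0,0,0,0, -1,0,0,0,0,0,0, -1,0,0,0,0,0,0, -1,0,0,-0.03,0,0,0, -1,0,0,-0.03,0,0,0, -1,0,0,-0.04,0,0,0, -1,0,0,-0.04,0,0,0, -1,0,0,0,0,0,0]'
python3 -c "
from h import *
go(.5966,.1679,.195,-.05)"
```

```text
time: 18.75
position: [0.5097, -0.1807, 0.0574]
tcp_rot: [3.134, -0.215, 0.004]
contact_force: [0.5, 0.0, 7.3]
finger_gap: 0.0254
grasp_force: 30.0
0.0825 2632 [-0.067  0.08 ] 0.0842 [ 0.5179 -0.1823  0.0639]
0.0275 2312 [-0.034  0.073] 0.0305 [ 0.5069 -0.2349  0.064 ]
-0.0275 2678 [-0.034  0.084] -0.0232 [ 0.5059 -0.2899  0.0639]
-0.0825 2584 [-0.071  0.077] -0.0771 [ 0.491  -0.3416  0.0638]
t 18.75 pos [ 0.5097 -0.1807  0.0574] F [0.5 0.  7.3] gap 0.0254 grip 30.0
 turn [ 0.001 -0.003  0.003] shift now [-0.0016  0.0005  0.002 ] shift after turn [-0.0016  0.0005  0.002 ]
time: 19.55
position: [0.5108, -0.1811, 0.2016]
tcp_rot: [3.132, -0.215, 0.013]
contact_force: [0.3, -0.2, -0.9]
finger_gap: 0.0251
grasp_force: 30.0
t 19.55 pos [ 0.5108 -0.1811  0.2016] F [ 0.3 -0.2 -0.9] gap 0.0251 grip 30.0
 turn [ 0.002 -0.008 -0.087] shift now [ 0.0372 -0.3574  0.0063] shift after turn [ 0.0682 -0.3528  0.0066]
```

```bash
python3 -m creep '[-1,0,0,0,0,0,-0.087, -1,0.0072,-0.0392,0,0,0,0, -1,0.0072,-0.0392,0,0,0,0, -1,0.0072,-0.0392,0,0,0,0, -1,0.0072,-0.0392,0,0,0,0, -1,0.0072,-0.0392,0,0,0,0, -1,0.0072,-0.0392,0,0,0,0, -1,0.0072,-0.0392,0,0,0,0]'
python3 -m creep '[-1,0.0072,-0.0392,0,0,0,0, -1,0.0072,-0.0392,0,0,0,0, -1,0,0,0,0,0,0, -1,0,0,0.04,0,0,0, -1,0,0,0.03,0,0,0, -1,0,0,0.02,0,0,0, -1,0,0,0,0,0,0, -1,0,0,0,0,0,0]'
python3 -c "
from h import *
go(.593,.168,.088,-.05)"
```

```text
time: 20.35
position: [0.5727, 0.0927, 0.1961]
tcp_rot: [-3.141, 0.079, -0.001]
contact_force: [-0.2, -1.3, -0.4]
finger_gap: 0.0254
grasp_force: 30.0
time: 21.15
position: [0.5911, 0.1686, 0.1065]
tcp_rot: [-3.14, 0.079, -0.0]
contact_force: [-1.2, 0.1, 0.2]
finger_gap: 0.025
grasp_force: 30.0
t 21.15 pos [0.5911 0.1686 0.1065] F [-1.2  0.1  0.2] gap 0.025 grip 30.0
 turn [-0. -0. -0.] shift now [0.0019 0.0005 0.0185] shift after turn [0.0019 0.0005 0.0185]
```

```bash
python3 -m creep '[-1,0.001,0,0.01,0,0,0, -1,0,0,0.0075,0,0,0, -1,0,0,0,0,0,0, -1,0,0,0,0,0,0, -0.05,0,0,0,0,0,0, -0.05,0,0,0,0,0,0, -0.05,0,0,0,0,0,0, -0.05,0,0,0,0,0,0]'
python3 -m creep '[-0.05,0,0,0,0,0,0, -0.05,0,0,-0.03,0,0,0, -0.05,0,0,-0.04,0,0,0, -0.05,0,0,-0.04,0,0,0, 0,0,0,0,0,0,0, 0,0,0,0,0,0,0.087, 0,0,0,0,0,0,0, 0,0,0,0,0,0,0]'
python3 -c "
from h import *
go(.498,-.2355,.2,-.14)
snap('wrist','w3');snap('top','top3')
b=load('w3')['p'][:,:,::-1]; a=load('top3')['p'][120:280,140:420,::-1]
cv2.imwrite('pics/c3.png',np.hstack([cv2.resize(a,(460,263)),cv2.resize(b,(340,263))]))"
```

```text
time: 21.95
position: [0.592, 0.1686, 0.0884]
tcp_rot: [-3.141, 0.079, -0.0]
contact_force: [-0.5, 0.8, -0.4]
finger_gap: 0.0445
grasp_force: 0.0
time: 22.75
position: [0.5918, 0.1686, 0.1979]
tcp_rot: [3.134, -0.212, -0.001]
contact_force: [0.3, 0.2, 0.1]
finger_gap: 0.0469
grasp_force: 0.0
t 22.75 pos [0.5918 0.1686 0.1979] F [0.3 0.2 0.1] gap 0.0469 grip 0.0
 turn [0.    0.    0.005] shift now [-0.0386  0.413  -0.002 ] shift after turn [-0.0365  0.4132 -0.0021]
```

View pics/c3.png

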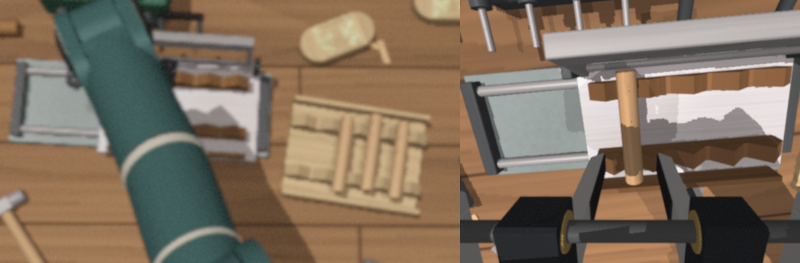

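The rod lies in the leftmost (+82.5) sled groove and three rods remain in the rack. Next is the second.

```bash
cat >> h.py <<'E'
def sledrods(f,o=(.5925,.0855),yaw=-.05):
    C=cloud(load(f)); c,s=np.cos(yaw),np.sin(yaw); D=C[...,:2]-o; lx=D@[c,s]; ly=D@[-s,c]
    for g in (.0825,.0275,-.0275,-.0825):
        m=(abs(ly-g)<.02)&(abs(lx)<.1)&(C[...,2]>.084)&(C[...,2]<.12)&(abs(abs(lx)-.05)>.015)
        if m.sum()>150: print('rod @',g,m.sum(),'ends',np.percentile(lx[m],[1,99]).round(3),'y',np.median(ly[m]).round(4),'z',np.percentile(C[m][:,2],[50,95]).round(4))
E
python3 -c "
from h import *
sledrods('w3')"
python3 -m creep '[0,-0.0039,0.0412,0,0,0,0, 0,-0.0039,0.0412,0,0,0,0, 0,-0.0039,0.0412,0,0,0,0, 0,-0.0039,0.0412,0,0,0,0, 0,-0.0039,0.0412,0,0,0,0, 0,-0.0039,0.0412,0,0,0,0, 0,-0.0039,0.0412,0,0,0,0, 0,-0.0039,0.0412,0,0,0,0]'
python3 -m creep '[0,-0.0039,0.0412,0,0,0,0, 0,-0.0039,0.0412,0,0,0,0, 0,0,0,0,0,0,0, 0,0,0,0.03,0,0,0, 0,0,0,0.03,0,0,0, 0,0,0,0.03,0,0,0, 0,0,0,0,0,0,0, 0,0,0,0,0,0,0]'
python3 -c "
from h import *
go(.4977,-.2345,.0555,-.142)"
```

```text
rod @ 0.0825 4146 ends [-0.074  0.083] y 0.0833 z [0.0944 0.1103]
rod @ 0.0275 730 ends [0.076 0.084] y 0.0276 z [0.1096 0.1113]
rod @ -0.0275 744 ends [0.076 0.083] y -0.0276 z [0.1096 0.1112]
rod @ -0.0825 754 ends [0.075 0.083] y -0.0825 z [0.1096 0.1111]
time: 23.65
position: [0.5153, -0.1553, 0.1982]
tcp_rot: [-3.134, 0.213, 0.0]
contact_force: [1.3, 0.0, 0.2]
finger_gap: 0.047
grasp_force: 0.0
time: 24.45
position: [0.4971, -0.2339, 0.1087]
tcp_rot: [-3.134, 0.214, 0.001]
contact_force: [0.3, 0.5, 1.4]
finger_gap: 0.0469
grasp_force: 0.0
t 24.45 pos [ 0.4971 -0.2339  0.1087] F [0.3 0.5 1.4] gap 0.0469 grip 0.0
 turn [-0.     0.001  0.006] shift now [0.0007 0.0005 0.0532] shift after turn [0.0006 0.0005 0.0532]
```

```bash
python3 -m creep '[0,0,0,0.03,0,0,0, 0,0,0,0.023,0,0,0, 0,0,0,0,0,0,0, -1,0,0,0,0,0,0, -1,0,0,0,0,0,0, -1,0,0,0,0,0,0, -1,0,0,0,0,0,0, -1,0,0,0,0,0,0]'
python3 -m creep '[-1,0,0,0,0,0,0, -1,0,0,0,0,0,0, -1,0,0,-0.03,0,0,0, -1,0,0,-0.03,0,0,0, -1,0,0,-0.04,0,0,0, -1,0,0,-0.04,0,0,0, -1,0,0,0,0,0,-0.09, -1,0,0,0,0,0,0]'
python3 -c "
from h import *
go(.594,.113,.198,-.05)"
```

```text
time: 25.25
position: [0.4977, -0.2345, 0.0566]
tcp_rot: [3.134, -0.216, 0.003]
contact_force: [-2.3, 0.8, 11.7]
finger_gap: 0.0255
grasp_force: 30.0
time: 26.05
position: [0.4973, -0.2345, 0.1967]
tcp_rot: [3.14, -0.071, 0.003]
contact_force: [-1.2, 0.8, -0.6]
finger_gap: 0.0254
grasp_force: 30.0
t 26.05 pos [ 0.4973 -0.2345  0.1967] F [-1.2  0.8 -0.6] gap 0.0254 grip 30.0
 turn [ 0.001 -0.002  0.005] shift now [ 0.0808 -0.3515 -0.0015] shift after turn [ 0.0792 -0.3519 -0.0013]
```

```bash
python3 -m creep '[-1,0.0089,-0.0391,0,0,0,0, -1,0.0089,-0.0391,0,0,0,0, -1,0.0089,-0.0391,0,0,0,0, -1,0.0089,-0.0391,0,0,0,0, -1,0.0089,-0.0391,0,0,0,0, -1,0.0089,-0.0391,0,0,0,0, -1,0.0089,-0.0391,0,0,0,0, -1,0.0089,-0.0391,0,0,0,0]'
python3 -m creep '[-1,0.0089,-0.0391,0,0,0,0, -1,0,0,0,0,0,0, -1,0,0,0,0,0,0, -1,0,0,0.035,0,0,0, -1,0,0,0.03,0,0,0, -1,0,0,0.02,0,0,0, -1,0,0,0,0,0,0, -1,0,0,0,0,0,0]'
python3 -c "
from h import *
go(.594,.113,.088,-.05)"
```

```text
time: 26.85
position: [0.5826, 0.0763, 0.1945]
tcp_rot: [3.14, -0.079, -0.002]
contact_force: [-0.2, 0.7, -0.4]
finger_gap: 0.0251
grasp_force: 30.0
time: 27.65
position: [0.5936, 0.1126, 0.1106]
tcp_rot: [3.14, -0.077, -0.001]
contact_force: [-0.5, 0.5, 0.0]
finger_gap: 0.0248
grasp_force: 30.0
t 27.65 pos [0.5936 0.1126 0.1106] F [-0.5  0.5  0. ] gap 0.0248 grip 30.0
 turn [0.    0.    0.001] shift now [ 0.0004 -0.0004  0.0226] shift after turn [ 0.0004 -0.0004  0.0226]
```

```bash
python3 -m creep '[-1,0,0,0.012,0,0,0, -1,0,0,0.0105,0,0,0, -1,0,0,0,0,0,0, -1,0,0,0,0,0,0, -0.05,0,0,0,0,0,0, -0.05,0,0,0,0,0,0, -0.05,0,0,0,0,0,0, -0.05,0,0,0,0,0,0]'
python3 -m creep '[-0.05,0,0,0,0,0,0, -0.05,0,0,-0.03,0,0,0, -0.05,0,0,-0.04,0,0,0, -0.05,0,0,-0.04,0,0,0, 0,0,0,0,0,0,0, 0,0,0,0,0,0,0.09, 0,0,0,0,0,0,0, 0,0,0,0,0,0,0]'
python3 -c "
from h import *
go(.501,-.2896,.2,-.142)
snap('wrist','w4');snap('top','top4')
sledrods('w4')
a=load('top3')['p'].astype(int);b=load('top4')['p'].astype(int)
d=(abs(a-b).max(-1)>40)[170:265,305:410]; v,u=np.nonzero(d); print('rack change',len(u), (u.min()+305,u.max()+305,v.min()+170,v.max()+170) if len(u) else '')"
```

```text
time: 28.45
position: [0.5936, 0.1135, 0.0879]
tcp_rot: [-3.141, 0.074, -0.0]
contact_force: [1.1, -0.7, 0.2]
finger_gap: 0.0449
grasp_force: 0.0
time: 29.25
position: [0.5934, 0.1135, 0.1974]
tcp_rot: [3.134, -0.212, -0.001]
contact_force: [0.0, 0.5, 0.9]
finger_gap: 0.0471
grasp_force: 0.0
t 29.25 pos [0.5934 0.1135 0.1974] F [0.  0.5 0.9] gap 0.0471 grip 0.0
 turn [0.    0.    0.007] shift now [-0.0374  0.4119 -0.0025] shift after turn [-0.0344  0.4121 -0.0026]
rod @ 0.0825 3456 ends [-0.071  0.082] y 0.081 z [0.0943 0.1104]
rod @ 0.0275 3941 ends [-0.073  0.082] y 0.0277 z [0.0943 0.1104]
rod @ -0.0275 590 ends [0.076 0.082] y -0.0277 z [0.11   0.1113]
rod @ -0.0825 599 ends [0.075 0.082] y -0.0826 z [0.1098 0.1112]
rack change 616 (np.int64(305), np.int64(355), np.int64(201), np.int64(264))
```

```bash
python3 -m creep '[0,-0.0037,0.0412,0,0,0,0, 0,-0.0037,0.0412,0,0,0,0, 0,-0.0037,0.0412,0,0,0,0, 0,-0.0037,0.0412,0,0,0,0, 0,-0.0037,0.0412,0,0,0,0, 0,-0.0037,0.0412,0,0,0,0, 0,-0.0037,0.0412,0,0,0,0, 0,-0.0037,0.0412,0,0,0,0]'
python3 -m creep '[0,-0.0037,0.0412,0,0,0,0, 0,-0.0037,0.0412,0,0,0,0, 0,0,0,0,0,0,0, 0,0,0,0.03,0,0,0, 0,0,0,0.03,0,0,0, 0,0,0,0.03,0,0,0, 0,0,0,0,0,0,0, 0,0,0,0,0,0,0]'
python3 -c "
from h import *
snap('wrist','w5')
cv2.imwrite('pics/c5.png',load('w5')['p'][:,:,::-1])
go(.501,-.2896,.0555,-.142)"
```

```text
time: 30.15
position: [0.5185, -0.2105, 0.1976]
tcp_rot: [-3.134, 0.213, 0.0]
contact_force: [-0.5, -0.6, -0.1]
finger_gap: 0.0469
grasp_force: 0.0
time: 30.95
position: [0.5008, -0.2893, 0.1082]
tcp_rot: [-3.134, 0.214, 0.001]
contact_force: [0.7, -0.2, 0.4]
finger_gap: 0.0469
grasp_force: 0.0
t 31.0 pos [ 0.5012 -0.2896  0.109 ] F [0.7 0.8 0. ] gap 0.0473 grip 0.0
 turn [ 0.    -0.001  0.005] shift now [-0.0003 -0.      0.0535] shift after turn [-0.0002 -0.      0.0535]
```

View pics/c5.png

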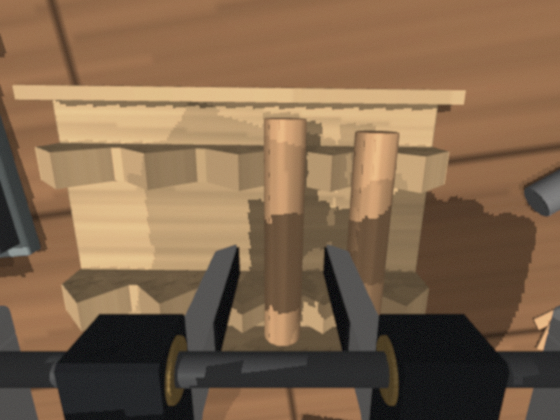

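The third rod, at (284,230), is centred between the fingers. The fourth is at (372,210), and the grey look-alike is off to the right at (545,190). I'll grip and lift the third.

```bash
python3 -m creep '[0,0,0,0.03,0,0,0, 0,0,0,0.0235,0,0,0, 0,0,0,0,0,0,0, -1,0,0,0,0,0,0, -1,0,0,0,0,0,0, -1,0,0,0,0,0,0, -1,0,0,0,0,0,0, -1,0,0,0,0,0,0]'
python3 -m creep '[-1,0,0,0,0,0,0, -1,0,0,0,0,0,0, -1,0,0,-0.03,0,0,0, -1,0,0,-0.03,0,0,0, -1,0,0,-0.04,0,0,0, -1,0,0,-0.04,0,0,0, -1,0,0,0,0,0,-0.09, -1,0,0,0,0,0,0]'
python3 -c "
from h import *
go(.591,.058,.198,-.05)"
```

```text
time: 31.8
position: [0.5012, -0.2906, 0.0557]
tcp_rot: [3.133, -0.216, 0.003]
contact_force: [-1.9, -3.3, 10.2]
finger_gap: 0.0254
grasp_force: 30.0
time: 32.6
position: [0.5009, -0.2898, 0.1958]
tcp_rot: [3.14, -0.071, 0.003]
contact_force: [-0.3, 1.0, -0.8]
finger_gap: 0.0253
grasp_force: 30.0
t 32.6 pos [ 0.5009 -0.2898  0.1958] F [-0.3  1.  -0.8] gap 0.0253 grip 30.0
 turn [ 0.001 -0.002  0.005] shift now [ 0.0742 -0.3515 -0.0024] shift after turn [ 0.0726 -0.3518 -0.0022]
```

```bash
python3 -m creep '[-1,0.0082,-0.0391,0,0,0,0, -1,0.0082,-0.0391,0,0,0,0, -1,0.0082,-0.0391,0,0,0,0, -1,0.0082,-0.0391,0,0,0,0, -1,0.0082,-0.0391,0,0,0,0, -1,0.0082,-0.0391,0,0,0,0, -1,0.0082,-0.0391,0,0,0,0, -1,0.0082,-0.0391,0,0,0,0]'
python3 -m creep '[-1,0.0082,-0.0391,0,0,0,0, -1,0,0,0,0,0,0, -1,0,0,0,0,0,0, -1,0,0,0.035,0,0,0, -1,0,0,0.03,0,0,0, -1,0,0,0.02,0,0,0, -1,0,0,0,0,0,0, -1,0,0,0,0,0,0]'
python3 -c "
from h import *
go(.591,.058,.088,-.05)"
```

```text
time: 33.4
position: [0.5805, 0.0214, 0.1935]
tcp_rot: [-3.141, 0.079, 0.002]
contact_force: [-0.3, -0.8, -0.5]
finger_gap: 0.0248
grasp_force: 30.0
time: 34.2
position: [0.5909, 0.0576, 0.1096]
tcp_rot: [3.14, -0.077, -0.001]
contact_force: [0.6, -0.2, 0.0]
finger_gap: 0.0252
grasp_force: 30.0
t 34.2 pos [0.5909 0.0576 0.1096] F [ 0.6 -0.2  0. ] gap 0.0252 grip 30.0
 turn [0.    0.    0.001] shift now [ 0.0001 -0.0005  0.0216] shift after turn [ 0.0001 -0.0005  0.0216]
```

```bash
python3 -m creep '[-1,0,0,0.012,0,0,0, -1,0,0,0.0095,0,0,0, -1,0,0,0,0,0,0, -1,0,0,0,0,0,0, -0.05,0,0,0,0,0,0, -0.05,0,0,0,0,0,0, -0.05,0,0,0,0,0,0, -0.05,0,0,0,0,0,0]'
python3 -m creep '[-0.05,0,0,0,0,0,0, -0.05,0,0,-0.03,0,0,0, -0.05,0,0,-0.04,0,0,0, -0.05,0,0,-0.04,0,0,0, 0,0,0,0,0,0,0, 0,0,0,0,0,0,0.09, 0,0,0,0,0,0,0, 0,0,0,0,0,0,0]'
python3 -c "
from h import *
go(.487,-.344,.2,-.142)
snap('wrist','w6');snap('top','top6')
sledrods('w6')
a=load('top4')['p'].astype(int);b=load('top6')['p'].astype(int)
d=(abs(a-b).max(-1)>40)[170:265,305:410]; v,u=np.nonzero(d); print('rack change',len(u), (u.min()+305,u.max()+305,v.min()+170,v.max()+170) if len(u) else '')"
```

```text
time: 35.0
position: [0.591, 0.0584, 0.0879]
tcp_rot: [-3.141, 0.074, -0.0]
contact_force: [-0.0, -0.1, 0.5]
finger_gap: 0.0444
grasp_force: 0.0
time: 35.8
position: [0.5908, 0.0585, 0.1974]
tcp_rot: [3.134, -0.212, -0.001]
contact_force: [-0.7, -0.1, -0.9]
finger_gap: 0.0471
grasp_force: 0.0
t 35.8 pos [0.5908 0.0585 0.1974] F [-0.7 -0.1 -0.9] gap 0.0471 grip 0.0
 turn [0.    0.    0.007] shift now [-0.0487  0.4128 -0.0025] shift after turn [-0.0458  0.4131 -0.0026]
rod @ 0.0825 3948 ends [-0.074  0.082] y 0.0792 z [0.0943 0.1103]
rod @ 0.0275 3470 ends [-0.069  0.082] y 0.026 z [0.0943 0.1104]
rod @ -0.0275 3916 ends [-0.073  0.081] y -0.0273 z [0.0943 0.1103]
rod @ -0.0825 575 ends [0.075 0.082] y -0.0827 z [0.1099 0.1113]
rack change 903 (np.int64(305), np.int64(372), np.int64(189), np.int64(264))
```

Three rods are seated. Now the fourth.

```bash
python3 -m creep '[0,-0.0048,0.0412,0,0,0,0, 0,-0.0048,0.0412,0,0,0,0, 0,-0.0048,0.0412,0,0,0,0, 0,-0.0048,0.0412,0,0,0,0, 0,-0.0048,0.0412,0,0,0,0, 0,-0.0048,0.0412,0,0,0,0, 0,-0.0048,0.0412,0,0,0,0, 0,-0.0048,0.0412,0,0,0,0]'
python3 -m creep '[0,-0.0048,0.0412,0,0,0,0, 0,-0.0048,0.0412,0,0,0,0, 0,0,0,0,0,0,0, 0,0,0,0.03,0,0,0, 0,0,0,0.03,0,0,0, 0,0,0,0.03,0,0,0, 0,0,0,0,0,0,0, 0,0,0,0,0,0,0]'
python3 -c "
from h import *
snap('wrist','w7')
cv2.imwrite('pics/c7.png',cv2.resize(load('w7')['p'][:,:,::-1],(400,300)))
go(.487,-.344,.0555,-.142)"
```

```text
time: 36.7
position: [0.5071, -0.2644, 0.1976]
tcp_rot: [-3.134, 0.213, 0.0]
contact_force: [1.9, -0.3, -0.4]
finger_gap: 0.0469
grasp_force: 0.0
time: 37.5
position: [0.4872, -0.3429, 0.1082]
tcp_rot: [-3.134, 0.214, 0.001]
contact_force: [0.8, -0.8, 0.4]
finger_gap: 0.0472
grasp_force: 0.0
t 37.55 pos [ 0.4876 -0.3432  0.109 ] F [ 0.6 -0.8  0.7] gap 0.0469 grip 0.0
 turn [ 0.    -0.001  0.005] shift now [-0.0006  0.0008  0.0535] shift after turn [-0.0005  0.0008  0.0535]
```

View pics/c7.png

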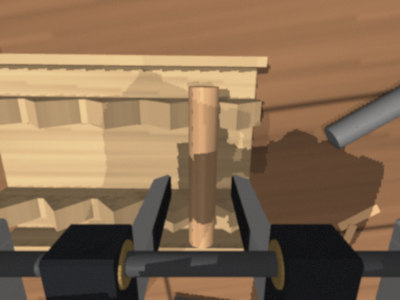

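The last ash rod, at (203,165), is centred between the fingers, and the grey rod lies clear on the bench.

```bash
python3 -m creep '[0,0,0.001,0.03,0,0,0, 0,0,0,0.0235,0,0,0, 0,0,0,0,0,0,0, -1,0,0,0,0,0,0, -1,0,0,0,0,0,0, -1,0,0,0,0,0,0, -1,0,0,0,0,0,0, -1,0,0,0,0,0,0]'
python3 -m creep '[-1,0,0,0,0,0,0, -1,0,0,0,0,0,0, -1,0,0,-0.03,0,0,0, -1,0,0,-0.03,0,0,0, -1,0,0,-0.04,0,0,0, -1,0,0,-0.04,0,0,0, -1,0,0,0,0,0,-0.09, -1,0,0,0,0,0,0]'
python3 -c "
from h import *
go(.5875,.0031,.198,-.05)"
```

```text
time: 38.35
position: [0.4876, -0.3443, 0.0557]
tcp_rot: [3.134, -0.215, 0.003]
contact_force: [-0.8, 3.5, 9.4]
finger_gap: 0.0251
grasp_force: 30.0
time: 39.15
position: [0.4872, -0.3444, 0.1958]
tcp_rot: [3.139, -0.071, 0.003]
contact_force: [-0.1, -1.0, -1.2]
finger_gap: 0.0254
grasp_force: 30.0
t 39.15 pos [ 0.4872 -0.3444  0.1958] F [-0.1 -1.  -1.2] gap 0.0254 grip 30.0
 turn [ 0.001 -0.002  0.005] shift now [ 0.0844 -0.3517 -0.0025] shift after turn [ 0.0828 -0.352  -0.0022]
```

```bash
python3 -m creep '[-1,0.0093,-0.0391,0,0,0,0, -1,0.0093,-0.0391,0,0,0,0, -1,0.0093,-0.0391,0,0,0,0, -1,0.0093,-0.0391,0,0,0,0, -1,0.0093,-0.0391,0,0,0,0, -1,0.0093,-0.0391,0,0,0,0, -1,0.0093,-0.0391,0,0,0,0, -1,0.0093,-0.0391,0,0,0,0]'
python3 -m creep '[-1,0.0093,-0.0391,0,0,0,0, -1,0,0,0,0,0,0, -1,0,0,0,0,0,0, -1,0,0,0.035,0,0,0, -1,0,0,0.03,0,0,0, -1,0,0,0.02,0,0,0, -1,0,0,0,0,0,0, -1,0,0,0,0,0,0]'
python3 -c "
from h import *
go(.5875,.0031,.088,-.05)"
```

```text
time: 39.95
position: [0.5757, -0.0336, 0.1936]
tcp_rot: [-3.141, 0.079, 0.002]
contact_force: [0.1, -1.5, -0.6]
finger_gap: 0.0253
grasp_force: 30.0
time: 40.75
position: [0.587, 0.0025, 0.1096]
tcp_rot: [3.14, -0.077, -0.001]
contact_force: [0.4, 0.4, -0.8]
finger_gap: 0.0252
grasp_force: 30.0
t 40.75 pos [0.587  0.0025 0.1096] F [ 0.4  0.4 -0.8] gap 0.0252 grip 30.0
 turn [0.    0.    0.001] shift now [ 0.0005 -0.0007  0.0216] shift after turn [ 0.0005 -0.0006  0.0216]
```

```bash
python3 -m creep '[-1,0,0,0.012,0,0,0, -1,0,0,0.0095,0,0,0, -1,0,0,0,0,0,0, -1,0,0,0,0,0,0, -0.05,0,0,0,0,0,0, -0.05,0,0,0,0,0,0, -0.05,0,0,0,0,0,0, -0.05,0,0,0,0,0,0]'
python3 -m creep '[-0.05,0,0,0,0,0,0, -0.05,0,0,-0.03,0,0,0, -0.05,0,0,-0.04,0,0,0, -0.05,0,0,-0.04,0,0,0, 0,-0.04,0,0,0,0,0, 0,-0.04,-0.04,-0.03,0,0,0, 0,0,-0.04,-0.04,0,0,0, 0,0,0,0,0,0,0]'
python3 -c "
from h import *
go(.7255,.08,.32,1.52)
snap('wrist','w8');snap('top','top8')
sledrods('w8')
b=load('w8')['p'][:,:,::-1]; a=load('top8')['p'][120:280,140:420,::-1]
cv2.imwrite('pics/c8.png',np.hstack([cv2.resize(a,(400,300)),cv2.resize(b,(400,300))]))"
```

```text
time: 41.55
position: [0.5872, 0.0035, 0.0879]
tcp_rot: [-3.141, 0.074, -0.0]
contact_force: [-0.5, -0.1, 0.5]
finger_gap: 0.0447
grasp_force: 0.0
time: 42.35
position: [0.5199, 0.0781, 0.261]
tcp_rot: [-3.139, 0.066, -0.01]
contact_force: [0.6, -0.6, 0.0]
finger_gap: 0.0465
grasp_force: 0.0
t 42.35 pos [0.5199 0.0781 0.261 ] F [ 0.6 -0.6  0. ] gap 0.0465 grip 0.0
 turn [ 0.003 -0.007 -1.562] shift now [ 0.2057 -0.0107 -0.0576] shift after turn [ 0.0124  0.2052 -0.059 ]
rod @ 0.0825 3404 ends [-0.074  0.083] y 0.0806 z [0.0944 0.1103]
rod @ 0.0275 3362 ends [-0.073  0.083] y 0.027 z [0.0943 0.1104]
rod @ -0.0275 3310 ends [-0.073  0.083] y -0.0264 z [0.0944 0.1102]
rod @ -0.0825 3319 ends [-0.076  0.082] y -0.0799 z [0.0942 0.1102]
```

View pics/c8.png

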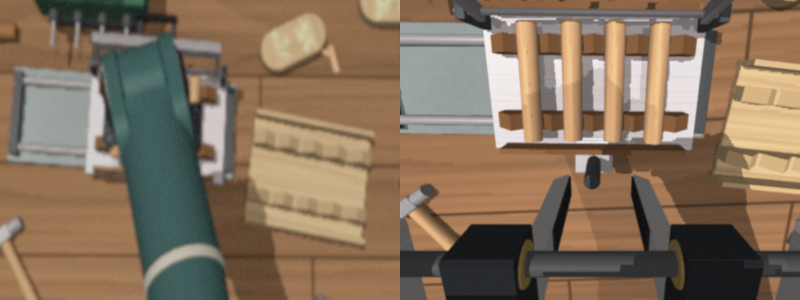

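All four rods are down in the sled grooves and the rack is empty. Next is the bar handle.

```bash
python3 -m creep '[-0.45,0,0,0,0,0,-0.142, -0.45,0,0,0,0,0,-0.142, -0.45,0,0,0,0,0,-0.142, -0.45,0,0,0,0,0,-0.142, -0.45,0,0,0,0,0,-0.142, -0.45,0,0,0,0,0,-0.142, -0.45,0,0,0,0,0,-0.142, -0.45,0,0,0,0,0,-0.142]'
python3 -m creep '[-0.45,0,0,0,0,0,-0.142, -0.45,0,0,0,0,0,-0.142, -0.45,0,0,0,0,0,-0.142, -0.45,0.0028,0.04,-0.015,0,0,0, -0.45,0.0028,0.04,-0.015,0,0,0, -0.45,0.0028,0.04,-0.015,0,0,0, -0.45,0.0028,0.04,-0.015,0,0,0, -0.45,0,0,0,0,0,0]'
python3 -m creep '[-0.45,0,0.04,0,0,0,0, -0.45,0,0,0,0,0,0, -0.45,0,0,0,0,0,0, -0.45,0,0,0,0,0,0, -0.45,0,0,0,0,0,0, -0.45,0,0,0,0,0,0, -0.45,0,0,0,0,0,0, -0.45,0,0,0,0,0,0]'
python3 -c "
from h import *
go(.7245,.0795,.2215,1.52)
snap('scene','s9');b=load('s9')['p'][150:290,240:460,::-1]; cv2.imwrite('pics/c9.png',cv2.resize(b,None,fx=3,fy=3))"
```

```text
time: 43.25
position: [0.5189, 0.0719, 0.2552]
tcp_rot: [-2.683, -1.632, 0.003]
contact_force: [0.8, 0.2, 0.0]
finger_gap: 0.026
grasp_force: 0.0
time: 44.05
position: [0.6831, 0.0736, 0.315]
tcp_rot: [-2.285, -2.154, 0.0]
contact_force: [0.1, -0.2, -1.3]
finger_gap: 0.0259
grasp_force: 0.0
time: 44.85
position: [0.7193, 0.0732, 0.3168]
tcp_rot: [2.283, 2.158, 0.0]
contact_force: [-0.8, -0.4, -0.0]
finger_gap: 0.0258
grasp_force: 0.0
t 44.85 pos [0.7193 0.0732 0.3168] F [-0.8 -0.4 -0. ] gap 0.0258 grip 0.0
 turn [ 0.     0.    -0.005] shift now [0.0066 0.0048 0.0953] shift after turn [0.0065 0.0049 0.0953]
```

View pics/c9.png

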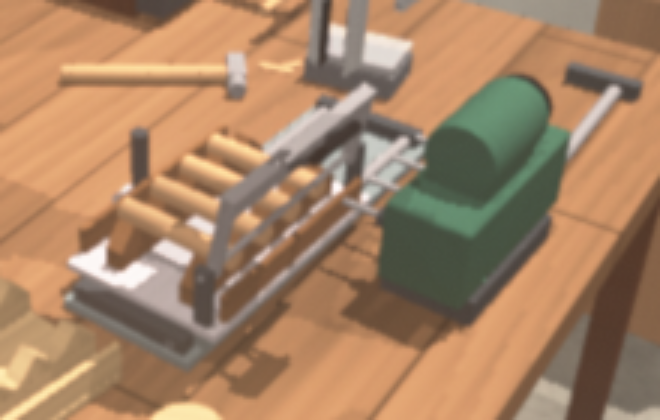

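```bash
python3 -m creep '[-0.45,0.0065,0.005,0,0,0,-0.005, -0.45,0,0,0.03,0,0,0, -0.45,0,0,0.03,0,0,0, -0.45,0,0,0.015,0,0,0, -0.45,0,0,0.01,0,0,0, -0.45,0,0,0.01,0,0,0, -0.45,0,0,0,0,0,0, -0.45,0,0,0,0,0,0]'
python3 -m creep '[-1,0,0,0,0,0,0, -1,0,0,0,0,0,0, -1,0,0,0,0,0,0, -1,0,0,0,0,0,0, -1,0,0,0,0,0,0, -1,0,0,0,0,0,0, -1,0,0,0,0,0,0, -1,0,0,0,0,0,0]'
```

```text
time: 45.7
position: [0.7251, 0.0796, 0.2223]
tcp_rot: [2.277, 2.164, 0.001]
contact_force: [0.7, 0.5, 0.5]
finger_gap: 0.0261
grasp_force: 0.0
time: 46.5
position: [0.725, 0.0796, 0.2222]
tcp_rot: [2.277, 2.164, 0.001]
contact_force: [-2.0, 0.0, 6.3]
finger_gap: 0.0129
grasp_force: 30.0
```

```bash
python3 -m creep '[-1,0,-0.0116,-0.005,0,0,0, -1,0,-0.0109,-0.0035,0,0,0, -1,0,-0.0113,-0.0024,0,0,0, -1,0,-0.0114,-0.0012,0,0,0, -1,0,-0.0115,-0.0001,0,0,0, -1,0,-0.0114,0.001,0,0,0, -1,0,-0.0113,0.0022,0,0,0, -1,0,0,0,0,0,0]'
python3 -c "
from h import *
s=manip.state();x,y,z=s['position'];f=np.arccos((.673-x)/.115);print(f,z-.115*np.sin(f));go(x,y,z,1.52)"
```

```text
time: 47.3
position: [0.6449, 0.0841, 0.2315]
tcp_rot: [2.276, 2.164, 0.002]
contact_force: [-6.2, 1.6, 9.3]
finger_gap: 0.0132
grasp_force: 30.0
1.3241932811929695 0.11994647773124155
t 47.3 pos [0.6449 0.0841 0.2315] F [-6.2  1.6  9.3] gap 0.0132 grip 30.0
 turn [ 0.001 -0.     0.   ] shift now [0. 0. 0.] shift after turn [0. 0. 0.]
```

```bash
python3 -m creep '[-1,0,-0.0110,0.0025,0,0,0, -1,0,-0.0107,0.0044,0,0,0, -1,0,-0.0101,0.0054,0,0,0, -1,0,-0.0096,0.0064,0,0,0, -1,0,-0.0088,0.0073,0,0,0, -1,0,-0.0081,0.0082,0,0,0, -1,0,0,0,0,0,0, -1,0,0,0,0,0,0]'
python3 -c "
from h import *
s=manip.state();x,y,z=s['position'];f=np.arccos((.673-x)/.115);print(f,z-.115*np.sin(f));go(x,y,z,1.52)"
```

```text
time: 48.1
position: [0.5863, 0.087, 0.1953]
tcp_rot: [-2.275, -2.163, 0.002]
contact_force: [-0.3, 4.3, -6.5]
finger_gap: 0.0128
grasp_force: 30.0
0.7163900374891773 0.11980302301091886
t 48.1 pos [0.5863 0.087  0.1953] F [-0.3  4.3 -6.5] gap 0.0128 grip 30.0
 turn [-0.002 -0.     0.   ] shift now [0. 0. 0.] shift after turn [0. 0. 0.]
```

```bash
python3 -c "
from h import *
snap('wrist','w10');sledrods('w10');cv2.imwrite('pics/c10.png',cv2.resize(load('w10')['p'][:,:,::-1],(400,300)))"
```

```text
rod @ 0.0825 3287 ends [-0.075  0.083] y 0.0835 z [0.0946 0.1105]
rod @ 0.0275 2717 ends [-0.074  0.082] y 0.0306 z [0.0946 0.1104]
rod @ -0.0275 1813 ends [-0.074  0.083] y -0.0215 z [0.0945 0.1105]
rod @ -0.0825 695 ends [-0.077  0.082] y -0.073 z [0.094  0.1102]
```

View pics/c10.png

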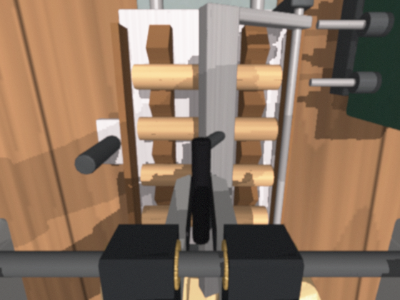

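The rods are all still seated, at rows 75, 128, 175 and 215, with the bar coming down over them. I'll finish the swing.

```bash
python3 -m creep '[-1,0,-0.0070,0.0084,0,0,0, -1,0,-0.0063,0.0096,0,0,0, -1,0,-0.0053,0.0102,0,0,0, -1,0,-0.0038,0.0095,0,0,0, -1,0,-0.0008,0.0025,0,0,0, -1,0,-0.0004,0.0015,0,0,0, -1,0,0,0,0,0,0, -1,0,0,0,0,0,0]'
python3 -c "
from h import *
s=manip.state();x,y,z=s['position'];f=np.arccos((.673-x)/.115);print(f,z-.115*np.sin(f));go(x,y,z,1.52)"
```

```text
time: 48.95
position: [0.5633, 0.0879, 0.1541]
tcp_rot: [-2.277, -2.164, 0.001]
contact_force: [0.4, 5.2, -4.2]
finger_gap: 0.0129
grasp_force: 30.0
0.3039778906552157 0.1197224279651869
t 48.95 pos [0.5633 0.0879 0.1541] F [ 0.4  5.2 -4.2] gap 0.0129 grip 30.0
 turn [-0.001 -0.    -0.   ] shift now [0. 0. 0.] shift after turn [0. 0. 0.]
```

```bash
python3 -m creep '[-1,0,0,0.001,0,0,0, -1,0,0,0.001,0,0,0, -1,0,0,0.001,0,0,0, -1,0,0,0.001,0,0,0, -1,0,0,0,0,0,0, -1,0,0,0,0,0,0, -1,0,0,0,0,0,0, -1,0,0,0,0,0,0]'
```

```text
time: 49.75
position: [0.5623, 0.088, 0.1505]
tcp_rot: [-2.276, -2.163, 0.004]
contact_force: [-9.9, 4.1, 10.5]
finger_gap: 0.0134
grasp_force: 30.0
```

```bash
python3 -m creep '[-1,0,0,0.001,0,0,0, -1,0,0,0.001,0,0,0, -1,0,0,0,0,0,0, -1,0,0,0,0,0,0, -1,0,0,0,0,0,0, -1,0,0,0,0,0,0, -1,0,0,0,0,0,0, -1,0,0,0,0,0,0]'
```

```text
time: 50.55
position: [0.5624, 0.088, 0.1501]
tcp_rot: [-2.277, -2.164, 0.004]
contact_force: [-21.0, 1.3, 38.3]
finger_gap: 0.0131
grasp_force: 30.0
```

```bash
python3 -m creep '[-1,0,0.001,-0.0025,0,0,0, -1,0,0,0,0,0,0, -0.2,0,0,0,0,0,0, -0.2,0,0,0,0,0,0, -0.2,0,0,0,0,0,0, -0.2,0,0,0,0,0,0, -0.2,0,0,-0.02,0,0,0, -0.2,0,0,-0.04,0,0,0]'
python3 -m creep '[0,0,-0.03,-0.04,0,0,0, 0,0,-0.03,0,0,0,0, 0,0,-0.03,0,0,0,0.1428, 0,0,0,0,0,0,0.1428, 0,0,0,0,0,0,0.1428, 0,0,0,0,0,0,0.1428, 0,0,0,0,0,0,0.1428, 0,0,0,0,0,0,0.1428]'
python3 -m creep '[0,0,0,0,0,0,0.1428, 0,0,0,0,0,0,0.1428, 0,0,0,0,0,0,0.1428, 0,0,0,0,0,0,0.1428, 0,0,0,0,0,0,0.1428, 0,0,0,0,0,0,0, 0,0,0,0,0,0,0, 0,0,0,0,0,0,0]'
python3 -c "
from h import *
go(.4725,.0916,.108,-.05)
snap('wrist','w11');sledrods('w11');cv2.imwrite('pics/c11.png',load('w11')['p'][:,:,::-1])"
```

```text
time: 51.35
position: [0.5634, 0.0872, 0.2096]
tcp_rot: [-2.275, -2.162, 0.006]
contact_force: [0.1, 0.6, 1.4]
finger_gap: 0.0371
grasp_force: 0.0
time: 52.15
position: [0.4748, 0.0921, 0.2512]
tcp_rot: [2.974, 1.013, 0.0]
contact_force: [-0.0, 0.2, 0.3]
finger_gap: 0.0471
grasp_force: 0.0
time: 52.95
position: [0.4748, 0.0922, 0.2511]
tcp_rot: [-3.141, 0.075, 0.0]
contact_force: [-0.1, -0.0, 0.3]
finger_gap: 0.047
grasp_force: 0.0
t 52.95 pos [0.4748 0.0922 0.2511] F [-0.1 -0.   0.3] gap 0.047 grip 0.0
 turn [-0.     0.     0.002] shift now [-0.0023  0.0008  0.1431] shift after turn [-0.0023  0.0008  0.1431]
rod @ 0.0825 3873 ends [-0.074  0.034] y 0.0811 z [0.1136 0.1165]
rod @ 0.0275 3033 ends [-0.073  0.034] y 0.0258 z [0.1145 0.1167]
rod @ -0.0275 3027 ends [-0.073  0.034] y -0.0255 z [0.1146 0.1166]
rod @ -0.0825 3888 ends [-0.076  0.034] y -0.0808 z [0.1135 0.1164]
```

View pics/c11.png

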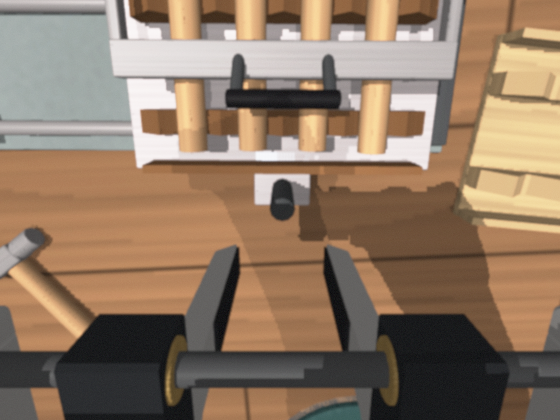

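The bar is right down, its top about 116 mm up as expected, with the four rods under it. The post is at (282,200). I'll grip the post and push the sled home.

```bash
python3 -m creep '[0,-0.0023,0.0008,0.03,0,0,0, 0,0,0,0.04,0,0,0, 0,0,0,0.04,0,0,0, 0,0,0,0.033,0,0,0, 0,0,0,0,0,0,0, -1,0,0,0,0,0,0, -1,0,0,0,0,0,0, -1,0,0,0,0,0,0]'
python3 -m creep '[-1,0,0,0,0,0,0, -1,0,0,0,0,0,0, -1,0,0,0,0,0,0, -1,0,0,0,0,0,0, -1,0,0,0,0,0,0, -1,0,-0.004,0,0,0,0, -1,0,-0.008,0,0,0,0, -1,0,-0.012,0,0,0,0]'
```

```text
time: 53.8
position: [0.4733, 0.0918, 0.1097]
tcp_rot: [-3.14, 0.08, -0.004]
contact_force: [-0.4, -0.3, 0.7]
finger_gap: 0.0268
grasp_force: 0.0
time: 54.6
position: [0.4744, 0.1149, 0.1094]
tcp_rot: [3.14, -0.082, 0.003]
contact_force: [-1.1, -3.5, 11.0]
finger_gap: 0.0212
grasp_force: 30.0
```

```bash
python3 -m creep '[-1,0,-0.014,0,0,0,0, -1,0,-0.014,0,0,0,0, -1,0,-0.014,0,0,0,0, -1,0,-0.014,0,0,0,0, -1,0,-0.014,0,0,0,0, -1,0,-0.014,0,0,0,0, -1,0,-0.014,0,0,0,0, -1,0,-0.012,0,0,0,0]'
python3 -m creep '[-1,0,-0.01,0,0,0,0, -1,0,-0.006,0,0,0,0, -1,0,-0.003,0,0,0,0, -1,0,-0.002,0,0,0,0, -1,0,-0.001,0,0,0,0, -1,0,-0.001,0,0,0,0, -1,0,0,0,0,0,0, -1,0,0,0,0,0,0]'
```

```text
time: 55.4
position: [0.4804, 0.2259, 0.1095]
tcp_rot: [-3.14, 0.081, -0.004]
contact_force: [1.4, -3.5, 8.9]
finger_gap: 0.0218
grasp_force: 30.0
time: 56.2
position: [0.4816, 0.2485, 0.1095]
tcp_rot: [-3.14, 0.081, -0.004]
contact_force: [1.5, -1.0, 6.8]
finger_gap: 0.0213
grasp_force: 30.0
```

```bash
python3 -m creep '[-1,0,-0.001,0,0,0,0, -1,0,-0.001,0,0,0,0, -1,0,-0.001,0,0,0,0, -1,0,-0.001,0,0,0,0, -1,0,-0.001,0,0,0,0, -1,0,0,0,0,0,0, -1,0,0,0,0,0,0, -1,0,0,0,0,0,0]'
```

```text
time: 57.0
position: [0.4818, 0.2517, 0.1095]
tcp_rot: [3.139, -0.083, 0.003]
contact_force: [-0.9, -12.2, 14.6]
finger_gap: 0.0219
grasp_force: 30.0
```

```bash
python3 -m creep '[-1,0,-0.001,0,0,0,0, -1,0,-0.001,0,0,0,0, -1,0,-0.001,0,0,0,0, -1,0,0,0,0,0,0, -1,0,0,0,0,0,0, -1,0,0,0,0,0,0, -1,0,0.003,0,0,0,0, -1,0,0.001,0,0,0,0]'
python3 -m creep '[-0.2,0,0,0,0,0,0, -0.2,0,0,0,0,0,0, 0,0,0,0,0,0,0, 0,0,0,0,0,0,0, 0,0,0,-0.03,0,0,0, 0,0,0,-0.04,0,0,0, 0,0,0,-0.04,0,0,0, 0,-0.03,0,-0.03,0,0,0]'
python3 -m creep '[0,-0.02,0.04,0,0,0,0, 0,0,0.04,0,0,0,0, 0,0,0.04,0,0,0,0, 0,0,0.04,0,0,0,0, 0,0,0.04,0,0,0,0, 0,0,0.04,0,0,0,0, 0,0,0.04,0,0,0,0, 0,0,0.04,0,0,0,0]'
python3 -m creep '[0,0,0.04,0,0,0,0, 0,0,0.04,0,0,0,0, 0,0,0.04,0,0,0,0, 0,0,0.04,0,0,0,0, 0,0,0,0,0,0,0, 0,0,0,0,0,0,0, 0,0,0,0,0,0,0, 0,0,0,0,0,0,0]'
python3 -c "
from h import *
snap('top','t12');snap('scene','s12')
a=load('t12')['p'][90:290,60:340,::-1];b=load('s12')['p'][150:300,240:450,::-1]
sledrods('t12',(.5925+.0080,.0855+.1598))
cv2.imwrite('pics/c12.png',np.hstack([cv2.resize(a,(400,286)),cv2.resize(b,(400,286))]))"
```

```text
time: 57.8
position: [0.4818, 0.2516, 0.1094]
tcp_rot: [3.14, -0.082, 0.003]
contact_force: [3.1, -0.6, 4.8]
finger_gap: 0.0214
grasp_force: 30.0
time: 58.6
position: [0.4525, 0.2537, 0.2503]
tcp_rot: [-3.139, 0.084, -0.002]
contact_force: [-0.7, 1.1, 0.9]
finger_gap: 0.0472
grasp_force: 0.0
time: 59.4
position: [0.414, -0.0661, 0.2483]
tcp_rot: [3.141, -0.08, 0.001]
contact_force: [0.4, 0.0, -0.2]
finger_gap: 0.0468
grasp_force: 0.0
time: 60.2
position: [0.4065, -0.2234, 0.2482]
tcp_rot: [-3.14, 0.078, -0.0]
contact_force: [0.4, 0.2, 0.9]
finger_gap: 0.0471
grasp_force: 0.0
rod @ 0.0825 302 ends [-0.075  0.082] y 0.08 z [0.0999 0.1178]
rod @ 0.0275 237 ends [-0.075  0.082] y 0.0245 z [0.105  0.1179]
rod @ -0.0275 260 ends [-0.075  0.083] y -0.0286 z [0.1044 0.1188]
rod @ -0.0825 293 ends [-0.078  0.083] y -0.0839 z [0.1012 0.1176]
```

View pics/c12.png

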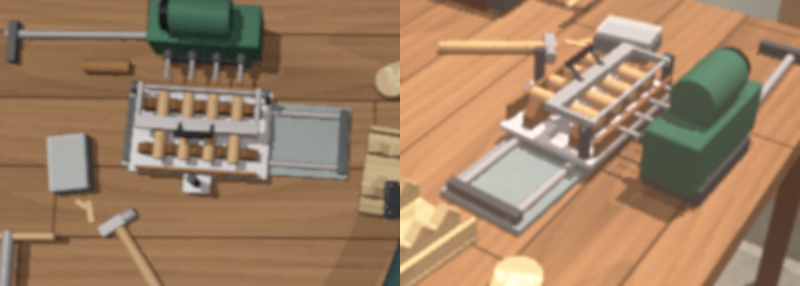

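The sled is home against the left-hand (boring) stop after 160 mm of travel. The bar is down over the four rods, and the hammer, bit box and oval blank have not moved.

```bash
python3 -c "
from workcell import manip
print(manip.hand_in())"
```

```text
the job is handed in; nothing more can be done
None
```

The job is done and handed in: all four ash rods lie in the sled grooves, the hold-down bar is right down over them, and the sled is home against the boring stop, with about 60 s of the 208 s used.

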